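# Stroke the slide tray's covers shut

### The job

The slide tray beside the microscopes has been left with all five covers standing half open. Run your fingertips lightly along the row, beginning at the end with the steel knob, and lay the covers down flat one after another in that order, then take your hand away. Only touch the covers: do not pick up the tray or push it along the bench, do not press hard enough to crack the glass slides underneath, and leave the bottle, dish and box alone.

Things in the scene. Friction and masses are not known exactly. Their poses are not given: they have to be found in the camera images.
- tray: Loose black slide tray on the bench, 100 mm (its x) by 256 mm (its y) by 16 mm high, 0.9 kg. Origin: centre of its underside; z up. Five bays lie in a row along its y, centred on x = 0, each under a flat aluminium cover 84 mm (x) by 40 mm (y) by 3 mm, hinged on its edge nearest the steel knob. Shut covers are flush with the tray's rim, 16 mm above the bench.
- knob_top (a point): Top of the small steel knob, 16 mm across, on the tray at tray x = 0, y = -116 mm, 29 mm above the bench. It marks the end where the row begins; the row runs from it along the tray's +y.
- cover1 (a joint): Opening angle of cover 1 from the knob end, rad: 0 shut flat (its stop), 0.3 to 0.6 at the start. Hinge line along the tray's x at tray y = -100 mm, 14.5 mm above the bench; free edge 40 mm farther along +y, rising as it opens (up to 40 mm above the bench), so the cover leans away from the knob. Light friction (0.01 N m): stays where left; about 0.3 N at the free edge moves it.
- cover2 (a joint): Opening angle of cover 2 from the knob end, rad: 0 shut flat (its stop), 0.3 to 0.6 at the start. Hinge line along the tray's x at tray y = -56 mm, 14.5 mm above the bench; free edge 40 mm farther along +y, rising as it opens (up to 40 mm above the bench), so the cover leans away from the knob. Light friction (0.01 N m): stays where left; about 0.3 N at the free edge moves it.
- cover3 (a joint): Opening angle of cover 3 from the knob end, rad: 0 shut flat (its stop), 0.3 to 0.6 at the start. Hinge line along the tray's x at tray y = -12 mm, 14.5 mm above the bench; free edge 40 mm farther along +y, rising as it opens (up to 40 mm above the bench), so the cover leans away from the knob. Light friction (0.01 N m): stays where left; about 0.3 N at the free edge moves it.
- cover4 (a joint): Opening angle of cover 4 from the knob end, rad: 0 shut flat (its stop), 0.3 to 0.6 at the start. Hinge line along the tray's x at tray y = 32 mm, 14.5 mm above the bench; free edge 40 mm farther along +y, rising as it opens (up to 40 mm above the bench), so the cover leans away from the knob. Light friction (0.01 N m): stays where left; about 0.3 N at the free edge moves it.
- cover5 (a joint): Opening angle of cover 5 from the knob end, rad: 0 shut flat (its stop), 0.3 to 0.6 at the start. Hinge line along the tray's x at tray y = 76 mm, 14.5 mm above the bench; free edge 40 mm farther along +y, rising as it opens (up to 40 mm above the bench), so the cover leans away from the knob. Light friction (0.01 N m): stays where left; about 0.3 N at the free edge moves it.
- oil_bottle: Bystander: small loose amber glass bottle, 28 mm across, 62 mm high, upright. Origin: centre of its underside.
- petri_dish: Bystander: loose clear round dish, 80 mm across, 18 mm high. Origin: centre of its underside.
- coverslip_box: Bystander: small loose white box, 31 x 63 x 23 mm high, long side along its y. Origin: centre of its underside.

How it is judged:
On the way, in this order (a step that is already met when the one before it is completed fails the run):
1. cover 1 from the knob end is laid flat by the fingers (value of joint cover1 below 0.1 rad and contact force between the fingers and tray above 0.02 N).
2. cover 2 from the knob end is laid flat by the fingers (value of joint cover2 below 0.1 rad and contact force between the fingers and tray above 0.02 N).
3. cover 3 from the knob end is laid flat by the fingers (value of joint cover3 below 0.1 rad and contact force between the fingers and tray above 0.02 N).
4. cover 4 from the knob end is laid flat by the fingers (value of joint cover4 below 0.1 rad and contact force between the fingers and tray above 0.02 N).
5. cover 5 from the knob end is laid flat by the fingers (value of joint cover5 below 0.1 rad and contact force between the fingers and tray above 0.02 N).
At the end, for the whole second after the job is handed in: All five covers lie flat (each within 0.10 rad of shut, 4 mm at the free edge), the tray at rest, level and within 20 mm of where it stood, the bystanders within 15 mm of where they stood (value of joint each of cover1, cover2, cover3, cover4, cover5 below 0.1 rad and linear speed of tray below 0.01 m/s and distance of tray from where it was at the start of the episode below 0.02 m and angle between tray's own z axis and vertical below 0.05 rad and distance of each of oil_bottle, petri_dish, coverslip_box from where it was at the start of the episode below 0.015 m); the robot touches nothing.
It fails at once if the tray is pushed along the bench (20 mm or more) (distance of tray from where it was at the start of the episode above 0.02 m).
It fails at once if the tray is lifted or tipped (height (world z) of tray above 0.008 m or angle between tray's own z axis and vertical above 0.08 rad).
It fails at once if the tray or a cover is pressed harder than 40 N (contact force between the fingers and tray above 40 N).
It fails at once if the bottle, dish or box is moved 15 mm or more or tipped over (distance of any of oil_bottle, petri_dish, coverslip_box from where it was at the start of the episode above 0.015 m or angle between any of oil_bottle, petri_dish, coverslip_box's own z axis and vertical above 0.3 rad).
It also fails if it takes over 42 s, if anything falls off the work surface, if the arm or the gripper's body presses on something with over 40 N, if the wrist force passes 120 N, or if a joint passes its speed limit or range.

### The arm

A 6-joint arm with a two-finger parallel gripper is mounted at the origin on the work surface. World frame = base frame: x ahead of the robot, y to its left, z up, the work surface at z = 0. Lengths are in m, angles in rad, forces in N, time in s.
With the tool pointing down it reaches from about 0.35 to 0.775 m from the base axis. Payload 5.5 kg.
Tool frame: the origin (TCP) lies between the finger pads; the fingertips stand 19 mm ahead of it and the grasp point (between the pads) is the TCP; z points along the fingers, y is the line along which they close (so a half turn about z gives the same grasp; the last joint's range is limited). The gripper opens to 85 mm and grips with 20 to 120 N. Pads are 22 mm wide; open, the fingers measure 114 mm over their backs; the gripper's body (76 mm by 85 mm) begins 54 mm behind the grasp point. The pads swing forward as they close: fully open they stand 13 mm farther back than shut.
Start: joints at [-1.31, 0.313, 0.046, 1.304, 0, 1.431], TCP at [0.224, -0.529, 0.25] pointing down, gripper open.
Joint ranges: [-2.76, 2.76], [-0.86, 1.69], [-1.03, 1.26], [-2.2, 2.34], [-1.47, 1.5], [-3.14, 3.14]. Speed limits (rad/s): [2.57, 2.57, 3.14, 3.14, 3.14, 3.14].

### API

Orientations are given as a unit quaternion [w, x, y, z].
In Python, from workcell import env gives the robot as it stands.
- The arm moves only by the shell command python3 -m pendant 'ROWS' [FORCE]. ROWS is JSON, a list of rows, each an object with "travel": the shift along the tool's x, y, z scaled (see below), a list of three; "rot": the turn, a rotation vector about the tool's x, y, z scaled (see below), a list of three; "fingers": the opening, from -1 (shut) to 1 (fully open). In form: [{"travel": [dx, dy, dz], "rot": [wx, wy, wz], "fingers": fingers}, ...]. A call has 1 to 10 rows; each row is the pose to reach, as a shift and turn from the pose commanded when the call began, along the tool's axes at that moment; what a row does not reach only later rows make up. The controller multiplies each number of a shift by 0.12 m and each number of a turn by 60 degrees. A row lasts 1/10 s, in which the tool goes at most 50 mm and 8.59 degrees, less where a joint would pass 70% of its speed; a pose out of reach is approached as far as the arm can. A call with a number of a shift or a turn outside -1 to 1 is refused whole. A call with a gripper value outside its range is refused whole. The fingers move at their own pace and stop on an object; FORCE is the grip in N (left out, the last holds). Time passes only in rows, so rows that repeat a pose let the fingers close. It gives the time, the measured TCP pose, the force, the opening and the grip force at its end, in the units of the state.
- env.get_state(): the state, without advancing time (a new reading comes with each control period).
- env.read_camera(name): name is "scene" or "top"; returns (picture, depth): 384x512x3 uint8, blue, green, red; 384x512 float32, m along the optical axis (not along the pixel's ray), 0 where there is no reading.
- env.camera_model(name): a dict with "fovy" (degrees; the focal length in pixels is half the picture's height over the tangent of half this angle, whatever the lens; pixels are square), "cx", "cy" (the principal point, pixels), "k1" (the pictures are not rectified: a ray, as slopes to the right and down, at radius r is drawn at 1 + k1 r^2 times it, then the intrinsics apply), "rvec" (rotation vector, rad) and "tvec" (3), from world to camera coordinates, as OpenCV has them. Camera axes: x right, y down, z forward; pixel columns grow to the right and rows downward; lengths in m; the calibration is good to about 2 mm. A picture is of the moment at which its call begins. camera_model takes no time and is no camera call.
- env.hand_in(): hands the job in; it is judged then, once.
Trained networks look in the newest picture that a camera, given by its name, has taken for a name from the list of things; names that differ only in an ending like _2 or _b are one class to them, and where a whole thing is asked for, a point or a joint stands for the part that bears it (a point fixed in the world has none). Each returns a list of dicts, best first, with "conf" (0 to 1); they miss things now and then, are a little off and sometimes report something else, mostly with a low value. They report only what shows in the picture. A call takes as long as a camera call.
- env.outline_of(camera, target): "mask" (384x512 bool, what is visible of it) and "xy" ([column, row] in pixels, amid what is visible of it).
The state is a dict: "clock": time; "joint_pos": joint angles; "qvel": joint speeds; "tau": joint torques, N m; "tcp_pos": TCP position; "orientation": TCP orientation; "wrist_force": force on the tool from outside, world axes, zero at the start; "ft_torque": the same for the moment, N m; "finger_gap": finger opening in m; "grip_force": force on a finger pad.
Only numpy, scipy, OpenCV 4.12 (cv2) and the standard library are available. Lean on these libraries where they do the work, as an engineer would, in place of code of your own. Each camera call takes 0.05 s, during which the arm holds its last target. There are 200 camera calls.

## Working session

There is one attempt and no reset: what is moved stays moved. The work goes in short steps, Python scripts to look and compute and a shell command to move; the robot and the scene stay as the last step left them, time stands still between calls to the robot, and variables do not carry over. Pictures are saved under pics/ and viewed, at most 10 in all, crops included, and the job is handed in when it is done.

```bash
ls; mkdir -p pics; python3 - <<'E'
from workcell import env
import cv2,numpy as np
s=env.get_state();print({k:np.round(v,3).tolist() for k,v in s.items()})
for c in("top","scene"):
    p,d=env.read_camera(c);cv2.imwrite(f"pics/{c}0.png",p);np.save(f"pics/{c}0.npy",d);print(c,env.camera_model(c))
for t in("tray","knob_top","oil_bottle","petri_dish","coverslip_box"):
    for r in env.outline_of("top",t)[:2]:print(t,r["conf"],r["xy"],r["mask"].sum())
E
```

```text
pics
{'clock': 0.0, 'joint_pos': [-1.31, 0.314, 0.045, 1.304, -0.0, 1.431], 'qvel': [0.0, 0.0, -0.001, -0.001, -0.0, 0.0], 'tau': [-0.0, -48.063, 29.853, 0.02, -0.0, -0.0], 'tcp_pos': [0.224, -0.529, 0.249], 'orientation': [-0.001, 0.98, 0.199, -0.0], 'wrist_force': [0.833, 0.237, -0.298], 'ft_torque': [-0.011, 0.027, -0.004], 'grip_force': 0.0, 'finger_gap': 0.085}
top {'fovy': 53.72269252111669, 'cx': 257.4448735574268, 'cy': 192.6328495149037, 'k1': -0.002706468320019472, 'rvec': array([ 2.1341971 , -2.18279669,  0.19345811]), 'tvec': array([0.05321205, 0.56142812, 0.63909574])}
scene {'fovy': 46.330626873594696, 'cx': 251.60540772656603, 'cy': 188.06314676161867, 'k1': 0.025107311282031124, 'rvec': array([ 2.14864502,  1.08444698, -0.4244421 ]), 'tvec': array([-0.38768427, -0.26931166,  1.23345607])}
tray 0.73 [305.1, 198.9] 7476
knob_top 0.73 [306.6, 202.7] 7302
oil_bottle 0.7 [340.3, 263.4] 219
petri_dish 0.72 [268.4, 120.8] 1297
coverslip_box 0.61 [383.2, 206.0] 617
```

View pics/top0.png

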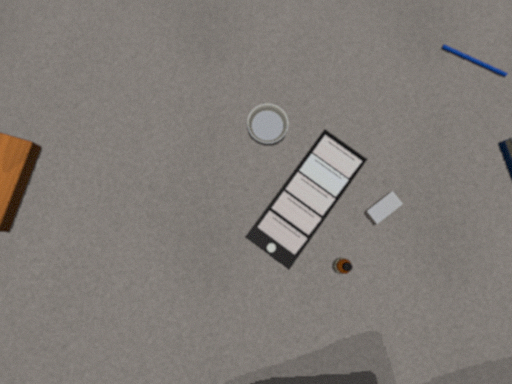

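View pics/scene0.png

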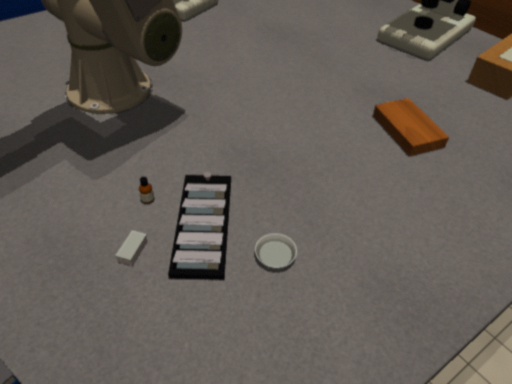

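Top view: the knob is at (271,247), with tray corners near (247,237), (290,268), (366,158) and (326,131). The dish is at (268,124), the box at (384,207) and the bottle at (343,266). The scene view agrees, with the knob at (207,177) on the robot side.

```bash
cat > h.py <<'E'
import numpy as np,cv2
from workcell import env
def cam(c):
    m=env.camera_model(c);f=192/np.tan(np.radians(m["fovy"]/2))
    return m,np.array([[f,0,m["cx"]],[0,f,m["cy"]],[0,0,1]]),np.array([m["k1"],0,0,0])
def px2w(c,uv,z):
    m,K,D=cam(c);R=cv2.Rodrigues(m["rvec"])[0]
    n=cv2.undistortPoints(np.array(uv,float).reshape(-1,1,2),K,D)[:,0]
    o=-R.T@m["tvec"];r=np.c_[n,np.ones(len(n))]@R
    return o+r*((z-o[2])/r[:,2])[:,None]
def proj(c,P):
    m,K,D=cam(c);return cv2.projectPoints(np.array(P,float),m["rvec"],m["tvec"],K,D)[0][:,0]
E
python3 - <<'E'
from h import *
from scipy.optimize import least_squares
p,_=env.read_camera("top")
corners=[[247,237],[290,268],[366,158],[326,131]]
print("corners",px2w("top",corners,.016).round(4).tolist())
mk=env.outline_of("top","tray")[0]["mask"].astype(np.uint8)
print(cv2.boxPoints(cv2.minAreaRect(cv2.findNonZero(mk))).round(1).tolist())
g=cv2.cvtColor(p,cv2.COLOR_BGR2GRAY)
sub=p[238:257,262:281].astype(int).sum(2);ys,xs=np.where((sub>450));k=[xs.mean()+262,ys.mean()+238]
print("knobpx",k,"knob",px2w("top",[k],.029).round(4))
ct=px2w("top",corners,.016)[:,:2]
for nm,q in(("hand",ct),("rect",px2w("top",cv2.boxPoints(cv2.minAreaRect(cv2.findNonZero(mk))),.016)[:,:2])):
    c=q.mean(0);kn=px2w("top",[k],.029)[0,:2];y=(c-kn);print(nm,c,"knobdist",np.linalg.norm(y),"yaw of +y",np.degrees(np.arctan2(y[1],y[0])),[np.linalg.norm(q[i]-q[i-1]).round(4) for i in range(4)],[np.degrees(np.arctan2(*(q[i]-q[i-1])[::-1])).round(2) for i in range(4)])
for n,h in(("oil_bottle",.06),("petri_dish",.018),("coverslip_box",.023)):
    print(n,px2w("top",[env.outline_of("top",n)[0]["xy"]],h).round(3))
for r in env.outline_of("scene","tray")[:1]:
    q=cv2.boxPoints(cv2.minAreaRect(cv2.findNonZero(r["mask"].astype(np.uint8))));print(px2w("scene",[[207,177]],.029),px2w("scene",[[185,176],[231,177],[225,276],[170,277]],.016).round(4).tolist())
E
```

```text
corners [[0.4846, 0.0609, 0.016], [0.427, -0.0158, 0.016], [0.6286, -0.1685, 0.016], [0.683, -0.0947, 0.016]]
[[243.60000610351562, 236.8000030517578], [322.6000061035156, 126.4000015258789], [367.8999938964844, 158.8000030517578], [288.79998779296875, 269.20001220703125]]
knobpx [np.float64(272.93506493506493), np.float64(244.93506493506493)] knob [[0.469  0.0148 0.029 ]]
hand [ 0.55580729 -0.05454985] knobdist 0.11107312086727818 yaw of +y -38.60587429108889 [np.float64(0.252), np.float64(0.0959), np.float64(0.2529), np.float64(0.0917)] [np.float64(141.89), np.float64(-126.93), np.float64(-37.14), np.float64(53.63)]
rect [ 0.55732323 -0.05180645] knobdist 0.11058916263060536 yaw of +y -37.004888269261365 [np.float64(0.1008), np.float64(0.2591), np.float64(0.1059), np.float64(0.2568)] [np.float64(53.27), np.float64(-36.95), np.float64(-128.05), np.float64(141.91)]
oil_bottle [[ 0.423 -0.097  0.06 ]]
petri_dish [[0.703 0.016 0.018]]
coverslip_box [[ 0.533 -0.191  0.023]]
[[0.47015142 0.01309486 0.029     ]] [[0.4278, -0.0172, 0.016], [0.489, 0.062, 0.016], [0.6904, -0.0917, 0.016], [0.6345, -0.1713, 0.016]]
```

```bash
cat >> h.py <<'E'
from scipy.spatial.transform import Rotation as Ro
C=np.array([.558,-.054]);YAW=-37.3
def goal(ty,z,tx=0):
    a=np.radians(YAW);y=np.array([np.cos(a),np.sin(a)]);x=np.array([y[1],-y[0]])
    s=env.get_state();w=s["orientation"];R=Ro.from_quat([w[1],w[2],w[3],w[0]])
    t=np.r_[C+ty*y+tx*x,z]
    X=np.r_[-y,0];Y=-np.r_[x,0] # tool y along -tray x
    X=np.cross(Y,[0,0,-1.])
    G=Ro.from_matrix(np.c_[X,Y,[0,0,-1.]])
    d=R.inv().apply(t-s["tcp_pos"])/.12;r=(R.inv()*G).as_rotvec(degrees=True)/60
    print("clk",s["clock"],"tcp",s["tcp_pos"].round(4),"F",s["wrist_force"].round(2),"gap",round(float(s["finger_gap"]),4),"j",s["joint_pos"].round(2),"travel",d.round(3),"rot",r.round(3))
E
python3 -c "from h import *;goal(-.075,.15)"
python3 -m pendant '[{"travel":[0.5,-0.4,0],"rot":[0,0,-0.5],"fingers":-1},{"travel":[1,-0.8,0],"rot":[0,0,-1],"fingers":-1},{"travel":[1,-0.8,0],"rot":[0,0,-1],"fingers":-1},{"travel":[1,-0.8,0],"rot":[0,0,-1],"fingers":-1},{"travel":[1,-0.8,0],"rot":[0,0,-1],"fingers":-1},{"travel":[1,-0.8,0],"rot":[0,0,-1],"fingers":-1},{"travel":[1,-0.8,0],"rot":[0,0,-1],"fingers":-1},{"travel":[1,-0.8,0],"rot":[0,0,-1],"fingers":-1}]'
python3 -c "from h import *;goal(-.075,.15)"
```

```text
clk 0.65 tcp [ 0.2244 -0.5295  0.2504] F [-0.14 -0.39  0.6 ] gap 0.0858 j [-1.31  0.31  0.05  1.3   0.    1.43] travel [ 3.796 -3.106  0.836] rot [ 0.     0.    -1.996]
clock: 1.45
tcp_pos: [0.2975, -0.3942, 0.2505]
orientation: [0.0, 0.749, 0.663, -0.0]
wrist_force: [0.1, -0.9, -0.5]
finger_gap: -0.0001
grip_force: 0.0
clk 1.45 tcp [ 0.2975 -0.3942  0.2505] F [ 0.05 -0.86 -0.47] gap -0.0001 j [-1.09  0.16 -0.16  1.26  0.    0.61] travel [3.394 1.269 0.836] rot [ 0.     0.    -0.995]
```

```bash
python3 -m pendant '[{"travel":[1,0.4,0],"rot":[0,0,-0.99],"fingers":-1},{"travel":[1,0.4,0],"rot":[0,0,-0.99],"fingers":-1},{"travel":[1,0.4,0],"rot":[0,0,-0.99],"fingers":-1},{"travel":[1,0.4,0],"rot":[0,0,-0.99],"fingers":-1},{"travel":[1,0.4,0],"rot":[0,0,-0.99],"fingers":-1},{"travel":[1,0.4,0],"rot":[0,0,-0.99],"fingers":-1},{"travel":[1,0.4,0],"rot":[0,0,-0.99],"fingers":-1},{"travel":[1,0.4,0],"rot":[0,0,-0.99],"fingers":-1}]'
python3 -c "from h import *;goal(-.075,.12)"
```

```text
clock: 2.25
tcp_pos: [0.3597, -0.2811, 0.2504]
orientation: [0.0, 0.324, 0.946, -0.0]
wrist_force: [-0.7, -0.6, 0.2]
finger_gap: -0.0001
grip_force: 0.0
clk 2.25 tcp [ 0.3597 -0.2811  0.2504] F [-0.65 -0.6   0.16] gap -0.0001 j [-0.84  0.08 -0.24  1.25 -0.   -0.18] travel [0.48  2.502 1.086] rot [-0.     0.    -0.008]
```

```bash
python3 -m pendant '[{"travel":[0.2,1,0],"rot":[0,0,-0.01],"fingers":-1},{"travel":[0.2,1,0],"rot":[0,0,-0.01],"fingers":-1},{"travel":[0.2,1,0],"rot":[0,0,-0.01],"fingers":-1},{"travel":[0.2,1,0],"rot":[0,0,-0.01],"fingers":-1}]'
python3 -m pendant '[{"travel":[0.2,1,0.3],"rot":[0,0,0],"fingers":-1},{"travel":[0.2,1,0.3],"rot":[0,0,0],"fingers":-1},{"travel":[0.2,1,0.3],"rot":[0,0,0],"fingers":-1},{"travel":[0.2,1,0.3],"rot":[0,0,0],"fingers":-1}]'
python3 -c "from h import *;goal(-.075,.12)"
```

```text
clock: 2.65
tcp_pos: [0.4147, -0.1692, 0.2504]
orientation: [0.0, 0.318, 0.948, 0.0]
wrist_force: [-0.1, -1.4, -0.4]
finger_gap: -0.0002
grip_force: 0.0
clock: 3.05
tcp_pos: [0.4672, -0.0594, 0.213]
orientation: [-0.001, 0.318, 0.948, 0.0]
wrist_force: [-1.0, -0.6, 0.7]
finger_gap: 0.0002
grip_force: 0.0
clk 3.05 tcp [ 0.4672 -0.0594  0.213 ] F [-0.95 -0.58  0.66] gap 0.0002 j [-0.3   0.13 -0.28  1.16  0.    0.35] travel [0.047 0.495 0.775] rot [-0.    -0.002  0.004]
```

Now above cover 1 with the tip about 75 mm up, checking position in the picture.

```bash
python3 -m pendant '[{"travel":[0.04,0.5,0.4],"rot":[0,0,0],"fingers":-1},{"travel":[0.04,0.5,0.9],"rot":[0,0,0],"fingers":-1},{"travel":[0.04,0.5,0.9],"rot":[0,0,0],"fingers":-1},{"travel":[0.04,0.5,0.9],"rot":[0,0,0],"fingers":-1}]'
python3 - <<'E'
from h import *
goal(-.075,.06)
p,_=env.read_camera("scene");cv2.imwrite("pics/s1.png",cv2.resize(p[110:300,100:340],None,fx=3,fy=3,interpolation=2))
E
```

```text
clock: 3.45
tcp_pos: [0.4966, -0.0105, 0.1026]
orientation: [-0.004, 0.319, 0.948, -0.001]
wrist_force: [-0.6, -0.7, 0.7]
finger_gap: -0.0001
grip_force: 0.0
clk 3.45 tcp [ 0.4966 -0.0105  0.1026] F [-0.64 -0.73  0.7 ] gap -0.0001 j [-0.18  0.27 -0.4   0.91 -0.    0.47] travel [-0.004  0.024  0.355] rot [-0.004 -0.006  0.002]
```

View pics/s1.png

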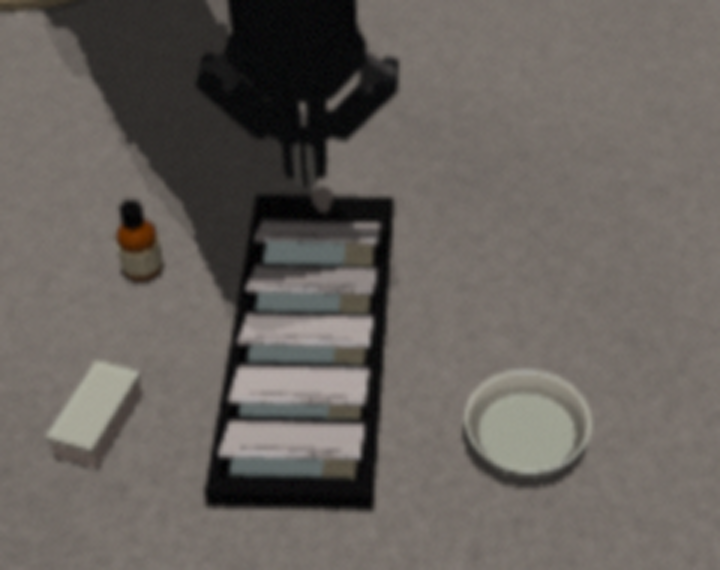

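```bash
python3 -c "
from h import *
print(np.array(proj('scene',[[.4966,-.0105,.0836]])),'seen ~202,168')"
python3 -m pendant '[{"travel":[0,0,0.15],"rot":[0,0,0],"fingers":-1},{"travel":[0,0,0.3],"rot":[0,0,0],"fingers":-1},{"travel":[0,0,0.38],"rot":[0,0,0],"fingers":-1},{"travel":[0,0,0.41],"rot":[0,0,0],"fingers":-1},{"travel":[0,0,0.44],"rot":[0,0,0],"fingers":-1},{"travel":[0,0,0.47],"rot":[0,0,0],"fingers":-1},{"travel":[0,0,0.49],"rot":[0,0,0],"fingers":-1},{"travel":[0,0,0.51],"rot":[0,0,0],"fingers":-1}]'
python3 -c "from h import *;goal(-.075,.036)"
```

```text
[[202.70592516 169.62194585]] seen ~202,168
clock: 4.3
tcp_pos: [0.4997, -0.0104, 0.0453]
orientation: [0.0, 0.318, 0.948, -0.0]
wrist_force: [-0.0, -0.0, -0.6]
finger_gap: -0.0001
grip_force: 0.1
clk 4.3 tcp [ 0.4997 -0.0104  0.0453] F [-0.04 -0.05 -0.59] gap -0.0001 j [-0.18  0.33 -0.47  0.77 -0.    0.46] travel [0.018 0.005 0.077] rot [0.    0.001 0.004]
```

```bash
python3 -m pendant '[{"travel":[0,0,0.02],"rot":[0,0,0],"fingers":-1},{"travel":[0,0,0.035],"rot":[0,0,0],"fingers":-1},{"travel":[0,0,0.05],"rot":[0,0,0],"fingers":-1},{"travel":[0,0,0.05],"rot":[0,0,0],"fingers":-1}]'
python3 - <<'E'
from h import *
goal(-.075,.036)
p,_=env.read_camera("scene");cv2.imwrite("pics/s2.png",cv2.resize(p[150:290,140:260],None,fx=4,fy=4,interpolation=2))
E
```

```text
clock: 4.7
tcp_pos: [0.4992, -0.0103, 0.0388]
orientation: [-0.0, 0.318, 0.948, -0.0]
wrist_force: [-0.1, -0.1, 0.2]
finger_gap: -0.0003
grip_force: 0.0
clk 4.7 tcp [ 0.4992 -0.0103  0.0388] F [-0.1  -0.12  0.18] gap -0.0003 j [-0.18  0.34 -0.48  0.75 -0.    0.46] travel [0.014 0.007 0.023] rot [-0.    -0.     0.004]
```

View pics/s2.png

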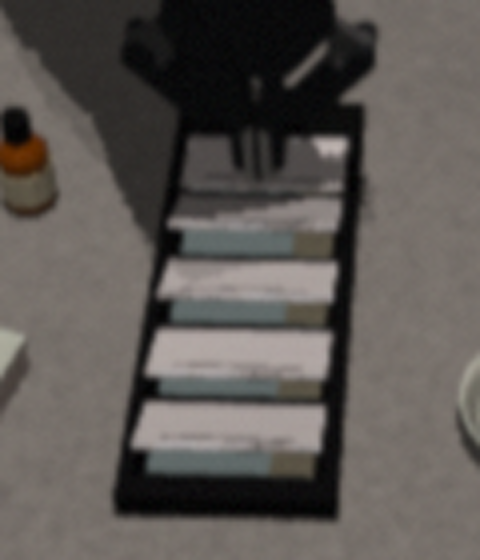

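Cover 1 is almost flat under the tips (crop (258,175)). I'll press slightly further until the force shows contact.

```bash
python3 -m pendant '[{"travel":[0,0,0.01],"rot":[0,0,0],"fingers":-1},{"travel":[0,0,0.02],"rot":[0,0,0],"fingers":-1},{"travel":[0,0,0.02],"rot":[0,0,0],"fingers":-1}]'
python3 -m pendant '[{"travel":[0,0,0.007],"rot":[0,0,0],"fingers":-1},{"travel":[0,0,0.007],"rot":[0,0,0],"fingers":-1}]'
```

```text
clock: 5.05
tcp_pos: [0.4993, -0.0104, 0.0365]
orientation: [-0.0, 0.318, 0.948, -0.0]
wrist_force: [-0.4, -0.2, 0.0]
finger_gap: -0.0001
grip_force: 0.0
clock: 5.25
tcp_pos: [0.4994, -0.0103, 0.0358]
orientation: [0.0, 0.318, 0.948, -0.0]
wrist_force: [-0.6, 0.5, 0.8]
finger_gap: 0.0001
grip_force: 0.0
```

```bash
python3 -m pendant '[{"travel":[0,0,0.006],"rot":[0,0,0],"fingers":-1},{"travel":[0,0,0.006],"rot":[0,0,0],"fingers":-1}]'
python3 -m pendant '[{"travel":[0,0,0.006],"rot":[0,0,0],"fingers":-1},{"travel":[0,0,0.006],"rot":[0,0,0],"fingers":-1}]'
```

```text
clock: 5.45
tcp_pos: [0.4995, -0.0103, 0.0351]
orientation: [0.0, 0.318, 0.948, -0.0]
wrist_force: [0.5, -0.7, 0.6]
finger_gap: -0.0001
grip_force: 0.0
clock: 5.65
tcp_pos: [0.4995, -0.0103, 0.0349]
orientation: [0.0, 0.318, 0.948, -0.0]
wrist_force: [-1.8, -0.6, 5.8]
finger_gap: -0.0001
grip_force: 2.7
```

```bash
python3 -m pendant '[{"travel":[0,0,-0.3],"rot":[0,0,0],"fingers":-1},{"travel":[-0.18,0,-0.36],"rot":[0,0,0],"fingers":-1},{"travel":[-0.36,0,-0.33],"rot":[0,0,0],"fingers":-1},{"travel":[-0.36,0,-0.22],"rot":[0,0,0],"fingers":-1},{"travel":[-0.36,0,-0.15],"rot":[0,0,0],"fingers":-1},{"travel":[-0.36,0,-0.1],"rot":[0,0,0],"fingers":-1},{"travel":[-0.36,0,-0.06],"rot":[0,0,0],"fingers":-1},{"travel":[-0.36,0,-0.03],"rot":[0,0,0],"fingers":-1},{"travel":[-0.36,0,-0.01],"rot":[0,0,0],"fingers":-1},{"travel":[-0.36,0,-0.003],"rot":[0,0,0],"fingers":-1}]'
python3 - <<'E'
from h import *
goal(-.031,.035)
p,_=env.read_camera("scene");cv2.imwrite("pics/s3.png",cv2.resize(p[150:290,140:260],None,fx=4,fy=4,interpolation=2))
E
```

```text
clock: 6.65
tcp_pos: [0.5337, -0.0362, 0.0349]
orientation: [-0.0, 0.317, 0.948, -0.0]
wrist_force: [-2.8, 0.7, 6.6]
finger_gap: 0.0
grip_force: 3.3
clk 6.65 tcp [ 0.5337 -0.0362  0.0349] F [-2.79  0.75  6.55] gap 0.0 j [-0.22  0.4  -0.39  0.77  0.    0.43] travel [ 0.007  0.005 -0.001] rot [-0.    -0.     0.005]
```

View pics/s3.png

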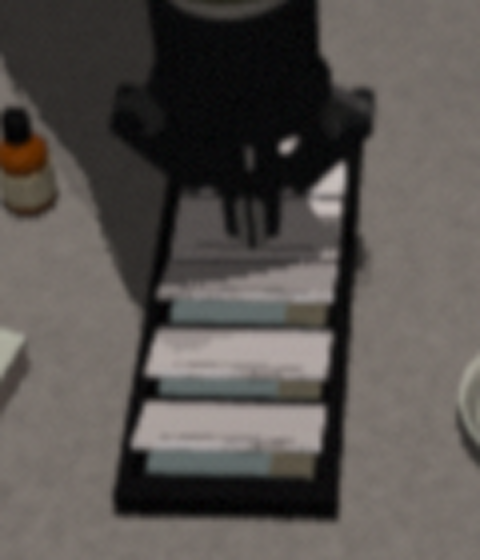

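Cover 2 lies flat under the tips (crop (255,240)) at about 6.6 N. Covers 3–5 stand untouched, so I'll do the same for cover 3.

```bash
python3 -m pendant '[{"travel":[0,0,-0.3],"rot":[0,0,0],"fingers":-1},{"travel":[-0.18,0,-0.36],"rot":[0,0,0],"fingers":-1},{"travel":[-0.36,0,-0.33],"rot":[0,0,0],"fingers":-1},{"travel":[-0.36,0,-0.22],"rot":[0,0,0],"fingers":-1},{"travel":[-0.36,0,-0.15],"rot":[0,0,0],"fingers":-1},{"travel":[-0.36,0,-0.1],"rot":[0,0,0],"fingers":-1},{"travel":[-0.36,0,-0.06],"rot":[0,0,0],"fingers":-1},{"travel":[-0.36,0,-0.03],"rot":[0,0,0],"fingers":-1},{"travel":[-0.36,0,-0.01],"rot":[0,0,0],"fingers":-1},{"travel":[-0.36,0,-0.003],"rot":[0,0,0],"fingers":-1}]'
python3 -c "from h import *;goal(.013,.035)"
```

```text
clock: 7.7
tcp_pos: [0.5681, -0.0621, 0.035]
orientation: [-0.0, 0.317, 0.948, 0.0]
wrist_force: [-2.3, 1.4, 4.5]
finger_gap: 0.0
grip_force: 2.2
clk 7.7 tcp [ 0.5681 -0.0621  0.035 ] F [-2.28  1.37  4.54] gap 0.0 j [-0.25  0.46 -0.3   0.81  0.    0.4 ] travel [-0.001  0.003  0.   ] rot [-0.    -0.     0.005]
```

```bash
python3 -m pendant '[{"travel":[0,0,-0.3],"rot":[0,0,0],"fingers":-1},{"travel":[-0.18,0,-0.36],"rot":[0,0,0],"fingers":-1},{"travel":[-0.365,0,-0.33],"rot":[0,0,0],"fingers":-1},{"travel":[-0.365,0,-0.22],"rot":[0,0,0],"fingers":-1},{"travel":[-0.365,0,-0.15],"rot":[0,0,0],"fingers":-1},{"travel":[-0.365,0,-0.1],"rot":[0,0,0],"fingers":-1},{"travel":[-0.365,0,-0.06],"rot":[0,0,0],"fingers":-1},{"travel":[-0.365,0,-0.03],"rot":[0,0,0],"fingers":-1},{"travel":[-0.365,0,-0.01],"rot":[0,0,0],"fingers":-1},{"travel":[-0.365,0,0],"rot":[0,0,0],"fingers":-1}]'
python3 -c "from h import *;goal(.057,.035)"
```

```text
clock: 8.7
tcp_pos: [0.6032, -0.0885, 0.035]
orientation: [-0.0, 0.317, 0.948, 0.0]
wrist_force: [-1.6, 0.6, 4.3]
finger_gap: -0.0001
grip_force: 2.0
clk 8.7 tcp [ 0.6032 -0.0885  0.035 ] F [-1.61  0.58  4.34] gap -0.0001 j [-0.28  0.52 -0.19  0.86  0.    0.37] travel [-0.001  0.001  0.   ] rot [-0.    -0.     0.005]
```

```bash
python3 -m pendant '[{"travel":[0,0,-0.3],"rot":[0,0,0],"fingers":-1},{"travel":[-0.18,0,-0.36],"rot":[0,0,0],"fingers":-1},{"travel":[-0.365,0,-0.33],"rot":[0,0,0],"fingers":-1},{"travel":[-0.365,0,-0.22],"rot":[0,0,0],"fingers":-1},{"travel":[-0.365,0,-0.15],"rot":[0,0,0],"fingers":-1},{"travel":[-0.365,0,-0.1],"rot":[0,0,0],"fingers":-1},{"travel":[-0.365,0,-0.06],"rot":[0,0,0],"fingers":-1},{"travel":[-0.365,0,-0.03],"rot":[0,0,0],"fingers":-1},{"travel":[-0.365,0,-0.01],"rot":[0,0,0],"fingers":-1},{"travel":[-0.365,0,0],"rot":[0,0,0],"fingers":-1}]'
python3 -c "from h import *;goal(.101,.035)"
```

```text
clock: 9.7
tcp_pos: [0.6382, -0.1149, 0.0351]
orientation: [-0.0, 0.318, 0.948, 0.0]
wrist_force: [-1.9, -0.0, 3.8]
finger_gap: -0.0
grip_force: 1.9
clk 9.7 tcp [ 0.6382 -0.1149  0.0351] F [-1.92 -0.02  3.8 ] gap -0.0 j [-0.3   0.59 -0.08  0.91  0.    0.34] travel [-0.003 -0.001  0.   ] rot [-0.    -0.     0.005]
```

```bash
python3 -m pendant '[{"travel":[0,0,-0.2],"rot":[0,0,0],"fingers":-1},{"travel":[0,0,-0.6],"rot":[0,0,0],"fingers":-1},{"travel":[0,0,-1],"rot":[0,0,0],"fingers":-1},{"travel":[0,-0.5,-1],"rot":[0,0,0],"fingers":-1},{"travel":[0,-1,-1],"rot":[0,0,0],"fingers":-1},{"travel":[0,-1,-1],"rot":[0,0,0],"fingers":-1},{"travel":[0,-1,-1],"rot":[0,0,0],"fingers":-1}]'
python3 -m pendant '[{"travel":[0.2,-0.6,-0.4],"rot":[0,0,0],"fingers":-1},{"travel":[0.3,-1,-0.4],"rot":[0,0,0],"fingers":-1},{"travel":[0.3,-1,-0.4],"rot":[0,0,0],"fingers":-1},{"travel":[0.3,-1,-0.4],"rot":[0,0,0],"fingers":-1}]'
python3 - <<'E'
from h import *
goal(0,.2)
p,_=env.read_camera("scene");cv2.imwrite("pics/s4.png",cv2.resize(p[110:300,100:340],None,fx=3,fy=3,interpolation=2))
p,_=env.read_camera("top");cv2.imwrite("pics/t4.png",cv2.resize(p[90:290,220:420],None,fx=3,fy=3,interpolation=2))
E
```

```text
clock: 10.4
tcp_pos: [0.5646, -0.2133, 0.1559]
orientation: [0.0, 0.32, 0.948, -0.0]
wrist_force: [-0.1, -0.2, -0.6]
finger_gap: 0.0003
grip_force: 0.0
clock: 10.8
tcp_pos: [0.4637, -0.287, 0.2051]
orientation: [0.001, 0.319, 0.948, -0.001]
wrist_force: [0.0, 0.3, 0.8]
finger_gap: -0.0002
grip_force: 0.0
clk 10.8 tcp [ 0.4637 -0.287   0.2051] F [0.01 0.26 0.8 ] gap -0.0002 j [-0.7   0.27 -0.12  1.17 -0.   -0.05] travel [0.55  2.022 0.039] rot [-0.001  0.003  0.001]
```

View pics/s4.png

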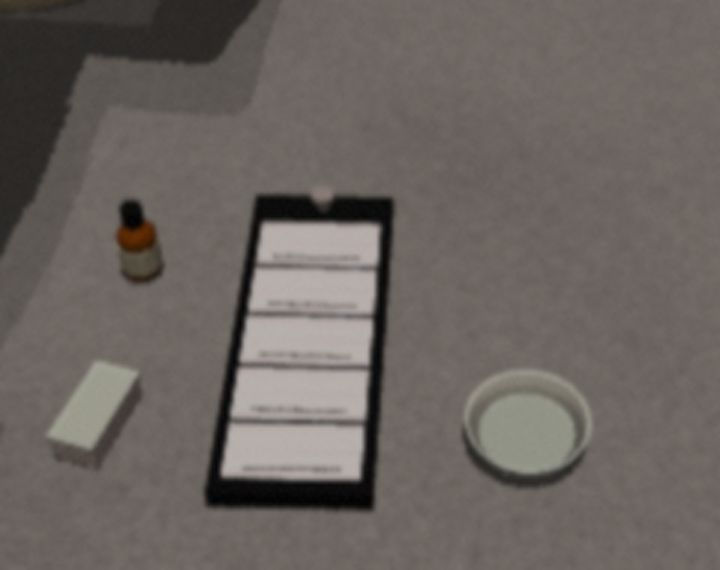

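View pics/t4.png

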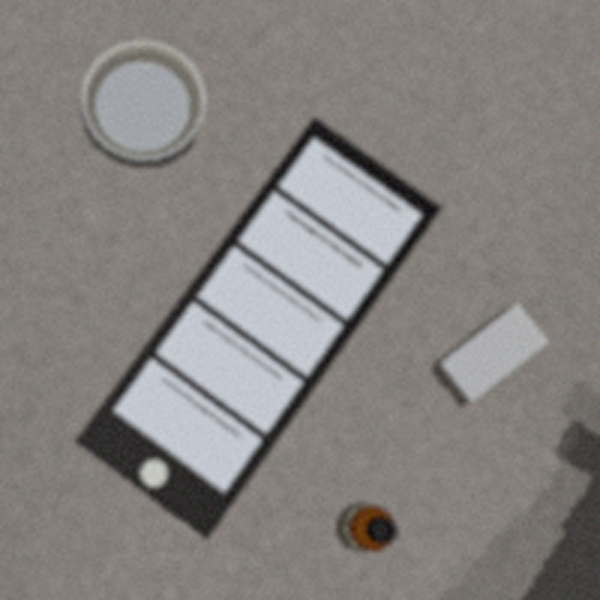

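Both views show all five covers flat. The tray's corners sit at the same pixels as before (scene crop (257,198) and (372,505)). The bystanders haven't moved and the hand is clear, so I'll hand in.

```bash
python3 -c "
from workcell import env
print(env.hand_in())"
```

```text
the job is handed in; nothing more can be done
None
```

All five covers were laid flat in order from the knob end with light presses (readings of about 4–7 N), the tray and bystanders showed no movement in the final pictures, the hand is clear, and the job is handed in; no verdict was returned.

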